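Dim the lamp and index the light sensor one hole farther out

TASK

On the small light-measuring rail, first turn the lamp's dimmer knob anticlockwise all the way to its end stop (off). Then pull up the carriage's spring lock plunger by its knob, slide the sensor carriage along the rail to the very next hole farther from the lamp, and let the pin go fully down into that hole. Finish still holding the plunger knob in the gripper with the pin fully down (do not let go at the end), and leave the other things where they stand.

Things in the scene. Friction and masses are not known exactly. Their poses are not given: they have to be found in the camera images.
- bench: Fixed aluminium rail, 44 mm wide, 260 mm long, top 30 mm above the worktop, on two dark feet. Origin on the worktop under the rail's middle; y along the rail, x across it (away from the robot), z up. Five 12 mm holes in its top on the centreline, 40 mm apart, at y = -80, -40, 0, 40, 80 mm. The carriage starts at the middle hole.
- carriage (a joint): Position (m) of the dark steel carriage along the rail's +y from the middle hole; 0 at the start, a hole every 0.040, end stops at +-0.095. 66 mm across, 50 mm along the rail, top of its block 52 mm above the worktop; slides with about 2 N once the pin is out. Behind the plunger, 54 mm to the rail's +x, it carries a black round sensor head 30 mm thick whose top is 100 mm above the worktop.
- plunger (a joint): Lift (m) of the lock plunger that rides on the carriage: 0 with the pin fully down (12 mm deep in a hole), 0.012 when the pin, 8 mm thick with a round end, just clears the rail top, 0.018 at the upper stop. A spring presses it down with about 5 N (seated) to 7 N (fully lifted); over a solid part of the rail the pin rests at 0.012.
- plunger_grip (a point): Middle of the plunger's black round knob, on the vertical axis of the pin in the middle of the carriage: 82 mm above the worktop when the pin is down. The knob is 24 mm high (70 to 94 mm above the worktop), 26 mm thick, with a 30 mm rim round its top 3 mm.
- globe (a point): Centre of the lamp's white globe, 42 mm across, 85 mm above the worktop. The lamp stands beyond one end of the rail, either the +y or the -y end; the mortar stands beyond the other.
- lamp: The lamp: fixed grey box 120 x 76 x 40 mm, origin under its middle, x axis from the dimmer knob (35 mm to -x) to the globe (45 mm to +x), z up.
- dimmer_grip (a point): Middle of the dimmer knob's raised bar, on the knob's vertical axis, at the height to grip. The bar is 38 mm long, 14 mm wide and stands from 52 to 84 mm above the worktop (this point at 77 mm), with a small white mark at its end nearer the robot when off; the knob's round skirt below it is 40 mm across.
- dimmer (a joint): Angle (rad) of the dimmer, growing clockwise seen from above; 0 is the anticlockwise end stop (off), where the bar lies along the lamp's x axis. It starts 0.7 to 1.4 clockwise of that, turns with light friction (0.03 N m) and stays where it is left.
- mortar: Loose white mortar beside the end of the rail (another one stands far off at the right), about 122 mm across and 64 mm high, origin under its middle. Bystander.
- beaker: Loose glass beaker, 53 mm across, 68 mm high, origin under its middle, behind the rail. Bystander.
- petri_dish: Loose glass dish, 60 mm across, 12 mm high, origin under its middle, behind the rail. Bystander.
- dropper_bottle: Loose small dropper bottle, 25 mm across, 80 mm high, origin under its middle, in front of the rail. Bystander.
- litmus_box: Loose small yellow carton, 42 x 75 x 14 mm, origin under its middle, in front and to the right of the rail. Bystander.
Not all that is in view belongs to the job. Leave any turquoise look-alike of the lamp alone.

How it is judged:
On the way, in this order (a step that is already met when the one before it is completed fails the run):
1. the dimmer is turned to its anticlockwise end stop while the carriage is still locked in the middle hole (value of joint dimmer below 0.08 rad and value of joint carriage between -0.006 and 0.006 m and value of joint plunger below 0.002 m), for 0.2 s.
2. the plunger is pulled up, its pin clear of the rail (value of joint plunger above 0.0105 m and value of joint dimmer below 0.08 rad), for 0.1 s.
3. the carriage is at the next hole away from the lamp (((y of globe in the frame of bench above 0 m and value of joint carriage between -0.044 and -0.036 m) or (y of globe in the frame of bench below 0 m and value of joint carriage between 0.036 and 0.044 m)) and value of joint dimmer below 0.08 rad), for 0.1 s.
At the end, for the whole second after the job is handed in: The dimmer is within 0.08 rad of its anticlockwise stop; the carriage is within 4 mm of the next hole (40 mm) on the side away from the lamp; the plunger is within 2 mm of fully down; and the fingers still hold the plunger's knob with more than 2 N (all of step 3 and value of joint plunger below 0.002 m and contact force between the fingers and plunger above 2 N); the arm keeps its last pose, push and grip.
It fails at once if the mortar is pushed more than 30 mm from its place or knocked over (distance of mortar from where it was at the start of the episode above 0.03 m or angle between mortar's own z axis and vertical above 0.5 rad).
It fails at once if the beaker is pushed more than 30 mm from its place or knocked over (distance of beaker from where it was at the start of the episode above 0.03 m or angle between beaker's own z axis and vertical above 0.5 rad).
It fails at once if the petri dish is pushed more than 30 mm from its place or knocked over (distance of petri_dish from where it was at the start of the episode above 0.03 m or angle between petri_dish's own z axis and vertical above 0.5 rad).
It fails at once if the dropper bottle is pushed more than 30 mm from its place or knocked over (distance of dropper_bottle from where it was at the start of the episode above 0.03 m or angle between dropper_bottle's own z axis and vertical above 0.5 rad).
It fails at once if the litmus box is pushed more than 30 mm from its place or knocked over (distance of litmus_box from where it was at the start of the episode above 0.03 m or angle between litmus_box's own z axis and vertical above 0.5 rad).
It also fails if it takes over 51 s, if anything falls off the work surface, if the arm or the gripper's body presses on something with over 40 N, if the wrist force passes 120 N, or if a joint passes its speed limit or range.

ROBOT

A 7-joint arm with a two-finger parallel gripper is mounted at the origin on a cart in front of the work surface, level with it; the furniture and walls round the work are solid. World frame = base frame: x ahead of the robot, y to its left, z up, the work surface at z = 0. Lengths are in m, angles in rad, forces in N, time in s.
With the tool pointing down it reaches from about 0.4 to 0.85 m from the base axis. Payload 10.4 kg.
Tool frame: the origin (TCP) lies between the finger pads; the fingertips stand 8 mm ahead of it and the grasp point (between the pads) lies 11 mm behind it; z points along the fingers, y is the line along which they close (so a half turn about z gives the same grasp; the last joint's range is limited). The gripper opens to 87 mm and grips with 3 to 60 N. Pads are 19 mm wide; open, the fingers measure 117 mm over their backs; the gripper's body (75 mm by 190 mm) begins 51 mm behind the grasp point.
Start: joints at [-1.206, 0.332, -0.065, 1.46, 0.022, 1.35, -0.088], TCP at [0.236, 0.579, 0.231] pointing down, gripper open.
Joint ranges: [-2.6, 2.6], [-0.5, 2.12], [-1.47, 1.34], [0.16, 2.42], [-1.27, 4.41], [0.06, 2.06], [-2.6, 2.6]. Speed limits (rad/s): [2.22, 2.22, 2.79, 2.79, 3.14, 3.14, 3.14].

INTERFACE

Orientations are given as a 3x3 rotation matrix whose columns are the frame's x, y, z axes.
In Python, from plant import env gives the robot as it stands. The module is installed in compiled form; this text tells all that it offers.
- The arm moves only by the shell command python3 -m creep 'ROWS' [FORCE]. ROWS is JSON, a list that holds one entry, the list of rows, each a list of 7 numbers: the opening, from -1 (shut) to 1 (fully open), then the shift along the world's x, y, z scaled (see below), then the turn, a rotation vector about the world's x, y, z scaled (see below). A call has 1 to 20 rows; each row is the pose to reach, as a shift and turn from the pose commanded when the call began, turning the shorter way round; what a row does not reach only later rows make up. The controller multiplies each number of a shift by 0.12 m and each number of a turn by pi rad. A row lasts 1/10 s, in which the tool goes at most 50 mm and 8.59 degrees, less where a joint would pass 70% of its speed; a pose out of reach is approached as far as the arm can. A call with a number of a shift or a turn outside -1 to 1 is refused whole. A call with a gripper value outside its range is refused whole. The fingers move at their own pace and stop on an object; FORCE is the grip in N (left out, the last holds). Time passes only in rows, so rows that repeat a pose let the fingers close. It gives the time, the measured TCP pose, the force, the opening and the grip force at its end, in the units of the state.
- env.sense(): the state, without advancing time (a new reading comes with each control period).
- env.grab_frame(name): name is "side" or "top"; returns a dict with "image" (384x512x3 uint8, red, green, blue), "fx", "fy", "cx", "cy" (pixels), "k1" (the pictures are not rectified: a ray, as slopes to the right and down, at radius r is drawn at 1 + k1 r^2 times it, then the intrinsics apply), "R" (3x3) and "t" (3): a world point X has camera coordinates R X + t. Camera axes: x right, y down, z forward; pixel columns grow to the right and rows downward; lengths in m; the calibration is good to about 2 mm. A picture is of the moment at which its call begins. There is no depth.
- env.hand_in(): hands the job in; it is judged then, once.
The state is a dict: "t": time; "joint_pos": joint angles; "joint_vel": joint speeds; "joint_torque": joint torques, N m; "tool_pos": TCP position; "ee_rot": TCP orientation; "force": force on the tool from outside, world axes, zero at the start; "torque": the same for the moment, N m; "finger_gap": finger opening in m; "grip_force": force on a finger pad.
Only numpy, scipy, OpenCV 4.12 (cv2) and the standard library are available. Lean on these libraries where they do the work, as an engineer would, in place of code of your own. Each camera call takes 0.05 s, during which the arm holds its last target. There are 200 camera calls.

## Working session

There is one attempt and no reset: what is moved stays moved. The work goes in short steps, Python scripts to look and compute and a shell command to move; the robot and the scene stay as the last step left them, time stands still between calls to the robot, and variables do not carry over. Pictures are saved under pics/ and viewed, at most 10 in all, crops included, and the job is handed in when it is done.

```bash
mkdir -p pics
cat > h.py <<'E'
import numpy as np, cv2, json
from plant import env
def snap(n,f):
    d=env.grab_frame(n); cv2.imwrite('pics/'+f+'.png',d['image'][:,:,::-1])
    c={k:np.array(d[k]).tolist() for k in ['fx','fy','cx','cy','k1','R','t']}
    json.dump(c,open(n+'.json','w')); return d
def ray(n,u,v):
    c=json.load(open(n+'.json')); R=np.array(c['R']); t=np.array(c['t'])
    p=np.array([(u-c['cx'])/c['fx'],(v-c['cy'])/c['fy']]); q=p.copy()
    for _ in range(30): q=p/(1+c['k1']*(q@q))
    return -R.T@t, R.T@np.array([q[0],q[1],1.])
def onz(n,u,v,z):
    o,d=ray(n,u,v); return o+d*(z-o[2])/d[2]
def proj(n,X):
    c=json.load(open(n+'.json')); x=np.array(c['R'])@X+np.array(c['t']); q=x[:2]/x[2]; q=q*(1+c['k1']*(q@q))
    return np.array([c['fx']*q[0]+c['cx'],c['fy']*q[1]+c['cy']])
E
python3 - <<'E'
from h import *
for n in ['top','side']:
    d=snap(n,n+'0'); im=cv2.imread(f'pics/{n}0.png'); cv2.imwrite(f'pics/{n}0b.png',cv2.resize(im,(800,600),interpolation=3))
    print(n,-np.array(d['R']).T@np.array(d['t']),d['fx'],d['k1'])
s=env.sense(); print(s['t'],s['tool_pos'],s['ee_rot'],s['finger_gap'])
E
```

```text
top [ 0.36319851 -0.00599441  1.25970489] 390.3871695638002 -0.10831034646425543
side [0.37521216 1.29326509 0.6967147 ] 408.17584179188003 0.01961831945443592
0.1 [0.23619661 0.57829528 0.22985973] [[-9.25765845e-01  3.78097111e-01 -4.17557123e-04]
 [ 3.78097336e-01  9.25765093e-01 -1.18148002e-03]
 [-6.01543744e-05 -1.25165109e-03 -9.99999215e-01]] 0.08660545646644995
```

View pics/top0b.png

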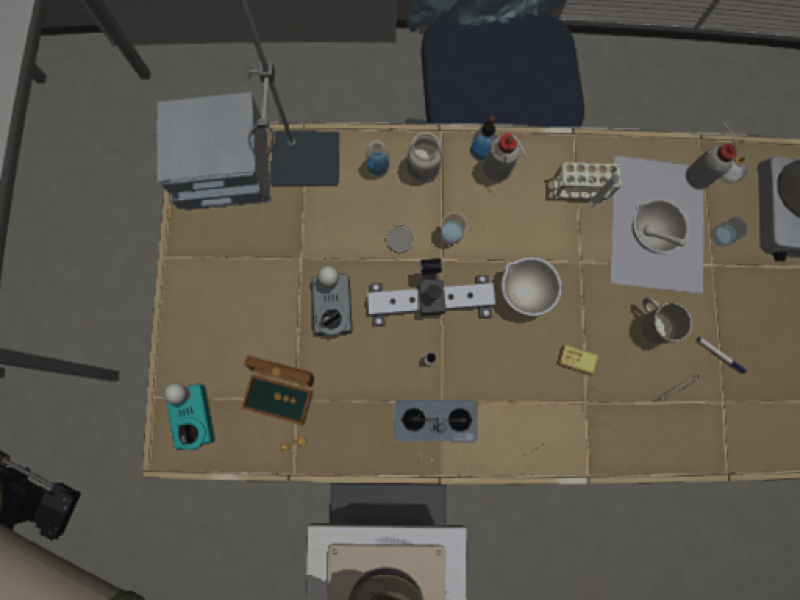

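View pics/side0b.png

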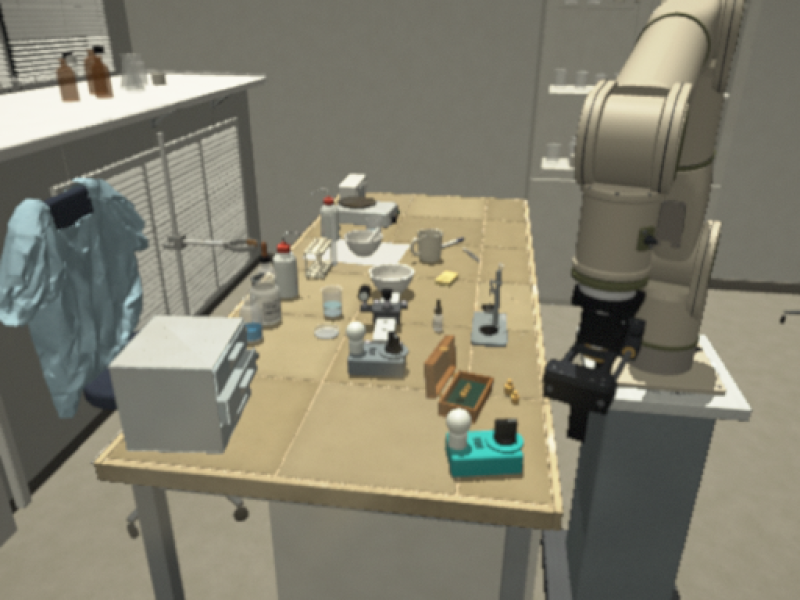

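The top view shows the grey lamp at the left (+y) end of the rail, with its globe at (328,275) and knob at (331,319). The carriage is at (431,294) and the mortar at (531,287). So the carriage must go to -0.04, to the right. I'll enlarge this region next.

Run:
```python
from h import *
im=cv2.imread('pics/top0.png')[160:238,195:325]; cv2.imwrite('pics/c1.png',cv2.resize(im,(780,468),interpolation=cv2.INTER_CUBIC))
im=cv2.imread('pics/side0.png')[170:245,210:290]; cv2.imwrite('pics/c2.png',cv2.resize(im,(640,600),interpolation=cv2.INTER_CUBIC))
```

```text
(no output)
```

View pics/c1.png

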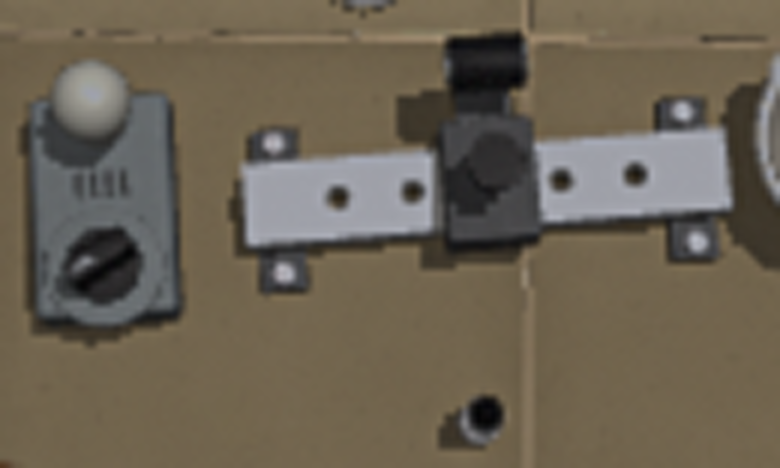

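View pics/c2.png

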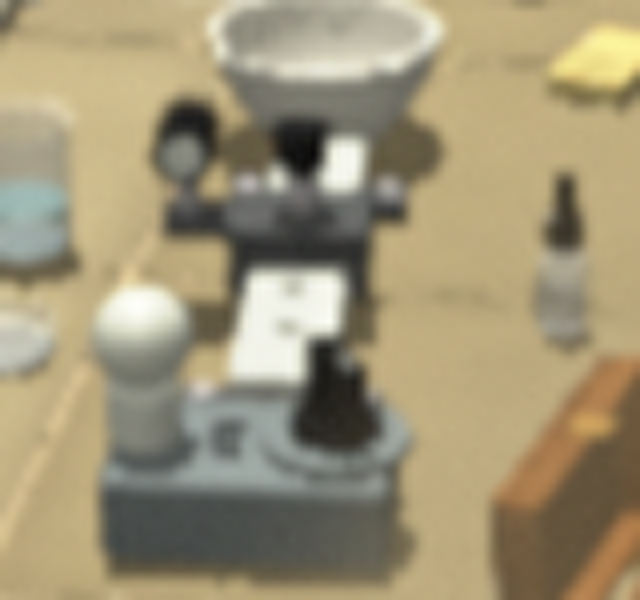

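Run:
```python
from h import *
P=lambda x,y,z:onz('top',195+(x+.5)/6-.5,160+(y+.5)/6-.5,z)[:2]
H=np.array([P(*p,.03) for p in [(338,197),(413,191),(562,180),(635,174)]]); print('holes',H,'mid',H.mean(0))
d=H[0]-H[3]; print('len',np.linalg.norm(d),'yaw bench',np.degrees(np.arctan2(-d[0],d[1])))
L=np.array([P(*p,.04) for p in [(30,98),(172,92),(181,312),(37,320)]]); print('lamp',L,L.mean(0))
a=(L[0]+L[1]-L[2]-L[3])/2; print('lamp len',np.linalg.norm(a),np.degrees(np.arctan2(a[1],a[0])))
e=a/np.linalg.norm(a); print('dimmer',L.mean(0)-.035*e,'globe',L.mean(0)+.045*e,P(90,98,.085))
print('knob skirt',P(102,265,.05),'bar ends',P(70,282,.084),P(138,245,.084))
print('plunger',P(497,162,.094), 'bottle', P(486,415,.08))
S=lambda x,y,z:onz('side',210+(x+.5)/8-.5,170+(y+.5)/8-.5,z)[:2]
print('side: plunger top',S(302,130,.094),'bar top centre',S(333,348,.084),'globe',S(142,332,.085),'mortar rim near',S(325,60,.064))
print('mortar top', [onz('top',u*.64,v*.64,.064)[:2] for u,v in [(501,287),(531,287),(561,287)]])
```

```text
holes [[ 0.60399263 -0.00576904]
 [ 0.60769904 -0.04587862]
 [ 0.6145945  -0.12580178]
 [ 0.61832854 -0.16512901]] mid [ 0.61115368 -0.08564461]
len 0.16000349233353023 yaw bench 5.140452416269295
lamp [[0.65432619 0.15975375]
 [0.65835608 0.08367351]
 [0.5395174  0.07618369]
 [0.53440491 0.15197817]] [0.59665115 0.11789728]
lamp len 0.11962373306588753 3.658294720821683
dimmer [0.56172247 0.11566407] globe [0.64155945 0.12076855] [0.64387594 0.12261232]
knob skirt [0.56247337 0.11748088] bar ends [0.54793082 0.13007574] [0.56740561 0.0959166 ]
plunger [ 0.61048654 -0.08649383] bottle [ 0.48279344 -0.08172384]
side: plunger top [ 0.60992592 -0.08066   ] bar top centre [0.56365991 0.11643869] globe [0.6434993  0.11665555] mortar rim near [ 0.62508268 -0.24014386]
mortar top [array([ 0.6277733 , -0.22485914]), array([ 0.62854028, -0.28593609]), array([ 0.62934004, -0.34750001])]
```

Both views agree. The dimmer is at (0.562, 0.116) with its bar about 64° clockwise of off. The plunger is at (0.611, -0.0855) and the rail yaw is about 5.1°. I'll start moving.

```bash
python3 -m creep '[[[0,0.34,-0.48,0,0,0,-0.05],[0,0.68,-0.96,0,0,0,-0.1],[0,0.68,-0.96,0,0,0,-0.1],[0,0.68,-0.96,0,0,0,-0.1]]]' 20
python3 -m creep '[[[0,0.34,-0.48,0,0,0,-0.05],[0,0.68,-0.96,0,0,0,-0.11],[0,0.68,-0.96,0,0,0,-0.11],[0,0.68,-0.96,0,0,0,-0.11]]]'
```

```text
t: 0.5
tool_pos: [0.3228, 0.4583, 0.2308]
ee_rot: [[-0.758, 0.653, 0.002], [0.653, 0.758, -0.002], [-0.003, -0.0, -1.0]]
force: [0.9, 0.4, -0.1]
finger_gap: 0.0631
grip_force: 0.0
t: 0.9
tool_pos: [0.4033, 0.343, 0.2307]
ee_rot: [[-0.491, 0.871, 0.001], [0.871, 0.491, -0.002], [-0.002, 0.0, -1.0]]
force: [-0.8, 0.6, -0.6]
finger_gap: 0.0443
grip_force: 0.0
```

```bash
python3 -m creep '[[[0,0.34,-0.48,0,0,0,0],[0,0.68,-0.96,0,0,0,0],[0,0.68,-0.96,0,0,0,0],[0,0.68,-0.96,0,0,0,0]]]'
python3 -m creep '[[[0,0.32,-0.48,-0.3,0,0,0],[0,0.64,-0.95,-0.6,0,0,0],[0,0.64,-0.95,-0.8,0,0,0],[0,0.64,-0.95,-0.8,0,0,0],[0,0.64,-0.95,-0.8,0,0,0]]]'
python3 - <<'E'
from h import *
s=env.sense();print(s['tool_pos'],s['joint_pos'])
snap('top','t1');snap('side','s1')
a=cv2.resize(cv2.imread('pics/t1.png')[140:240,180:280],(400,400),interpolation=2);b=cv2.resize(cv2.imread('pics/s1.png')[160:250,200:290],(400,400),interpolation=2)
cv2.imwrite('pics/c3.png',np.hstack([a,b]))
E
```

```text
t: 1.3
tool_pos: [0.4841, 0.2278, 0.2305]
ee_rot: [[-0.493, 0.87, 0.001], [0.87, 0.493, -0.002], [-0.002, 0.0, -1.0]]
force: [0.6, 0.8, -0.1]
finger_gap: 0.0436
grip_force: 0.0
t: 1.8
tool_pos: [0.5571, 0.1174, 0.1319]
ee_rot: [[-0.498, 0.867, -0.004], [0.867, 0.498, -0.002], [-0.0, -0.005, -1.0]]
force: [0.3, 0.7, 0.2]
finger_gap: 0.0435
grip_force: 0.0
[0.55710636 0.11740099 0.1318793 ] [-0.60092674  0.29599638  0.36961131  1.74844497 -0.1156737   1.12326929
  0.32583943]
```

View pics/c3.png

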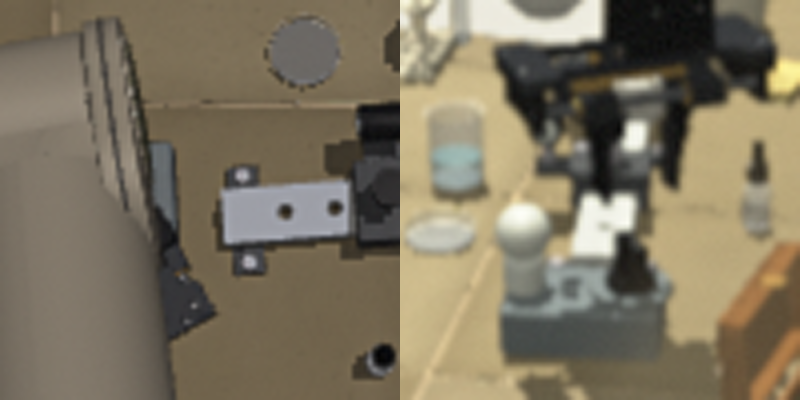

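The side half shows the fingers above the bar, at about (600,140) and (670,150), with the bar at (630,260). I'll descend in two stages.

```bash
python3 -m creep '[[[0,0,0,-0.1,0,0,0],[0,0,0,-0.2,0,0,0],[0,0,0,-0.2,0,0,0]]]'
```

```text
t: 2.2
tool_pos: [0.5566, 0.1198, 0.1088]
ee_rot: [[-0.501, 0.865, -0.002], [0.865, 0.501, -0.0], [0.001, -0.002, -1.0]]
force: [0.4, 0.5, -0.1]
finger_gap: 0.0436
grip_force: 0.0
```

```bash
python3 -m creep '[[[0,0.045,-0.032,-0.1,0,0,0],[0,0.045,-0.032,-0.2,0,0,0],[0,0.045,-0.032,-0.3,0,0,0],[0,0.045,-0.032,-0.355,0,0,0],[0,0.045,-0.032,-0.355,0,0,0]]]'
python3 -m creep '[[[-0.4,0,0,0,0,0,0],[-0.7,0,0,0,0,0,0],[-1,0,0,0,0,0,0],[-1,0,0,0,0,0,0],[-1,0,0,0,0,0,0]]]' 15
```

```text
t: 2.7
tool_pos: [0.5625, 0.115, 0.0665]
ee_rot: [[-0.5, 0.866, -0.002], [0.866, 0.5, -0.001], [0.0, -0.002, -1.0]]
force: [-0.8, 0.4, 0.0]
finger_gap: 0.0435
grip_force: 0.0
t: 3.2
tool_pos: [0.5625, 0.1149, 0.0681]
ee_rot: [[-0.5, 0.866, -0.002], [0.866, 0.5, -0.0], [0.001, -0.002, -1.0]]
force: [-3.0, -0.9, 3.9]
finger_gap: 0.0139
grip_force: 15.0
```

The bar is gripped with a 14 mm gap. I'll turn it anticlockwise.

```bash
python3 -m creep '[[[-1,0,0,0,0,0,0.04],[-1,0,0,0,0,0,0.08],[-1,0,0,0,0,0,0.12],[-1,0,0,0,0,0,0.16],[-1,0,0,0,0,0,0.2],[-1,0,0,0,0,0,0.24],[-1,0,0,0,0,0,0.28],[-1,0,0,0,0,0,0.3],[-1,0,0,0,0,0,0.3]]]'
python3 -c "
from h import *
print(env.sense()['torque'])"
```

```text
t: 4.1
tool_pos: [0.5632, 0.1161, 0.0681]
ee_rot: [[-0.995, 0.103, 0.0], [0.103, 0.995, 0.001], [0.0, 0.001, -1.0]]
force: [-0.6, 4.0, 0.2]
finger_gap: 0.0139
grip_force: 15.0
[0.84516512 0.13400105 0.01108583]
```

```bash
python3 -m creep '[[[-1,0,0,0,0,0,0.015],[-1,0,0,0,0,0,0.03],[-1,0,0,0,0,0,0.045],[-1,0,0,0,0,0,0.045]]]'
python3 -c "
from h import *
print(env.sense()['torque'])"
```

```text
t: 4.5
tool_pos: [0.5632, 0.1163, 0.0681]
ee_rot: [[-0.999, -0.036, 0.0], [-0.036, 0.999, 0.001], [-0.0, 0.001, -1.0]]
force: [-0.7, 5.3, 0.7]
finger_gap: 0.0137
grip_force: 15.0
[1.20914527 0.15199956 0.03668224]
```

```bash
python3 -m creep '[[[-1,0,0,0,0,0,0.015],[-1,0,0,0,0,0,0.03],[-1,0,0,0,0,0,0.03]]]'
python3 -c "
from h import *
print(env.sense()['torque'])"
```

```text
t: 4.8
tool_pos: [0.5636, 0.1163, 0.0681]
ee_rot: [[-0.992, -0.129, 0.001], [-0.129, 0.992, 0.002], [-0.001, 0.001, -1.0]]
force: [0.5, 6.3, -1.7]
finger_gap: 0.0143
grip_force: 15.0
[ 1.37183047 -0.19232684 -0.37727349]
```

The torque rose to -0.38 N m, so the dimmer is at its stop. I'll release, lift and check it.

```bash
python3 -m creep '[[[-1,0,0,0,0,0,0],[0.2,0,0,0,0,0,0],[0.2,0,0,0,0,0,0],[0.2,0,0,0.2,0,0,0],[0.2,0,0,0.5,0,0,0],[0.2,0,0,0.8,0,0,0],[0.2,0.2,-0.4,0.8,0,0,0],[0.2,0.4,-0.8,0.8,0,0,0],[0.2,0.4,-0.95,0.8,0,0,0],[0.2,0.4,-0.95,0.8,0,0,0]]]'
python3 - <<'E'
from h import *
snap('side','s2');snap('top','t2');s=env.sense();print(s['tool_pos'])
b=cv2.resize(cv2.imread('pics/s2.png')[160:250,200:290],(400,400),interpolation=2)
a=cv2.resize(cv2.imread('pics/t2.png')[140:240,180:280],(400,400),interpolation=2)
cv2.imwrite('pics/c4.png',np.hstack([a,b]))
E
```

```text
t: 5.8
tool_pos: [0.6116, -0.0053, 0.1639]
ee_rot: [[-0.993, -0.121, -0.0], [-0.121, 0.993, -0.003], [0.001, -0.003, -1.0]]
force: [-0.5, -0.4, 0.0]
finger_gap: 0.0523
grip_force: 0.0
[6.11148066e-01 3.14989807e-04 1.63798931e-01]
```

View pics/c4.png

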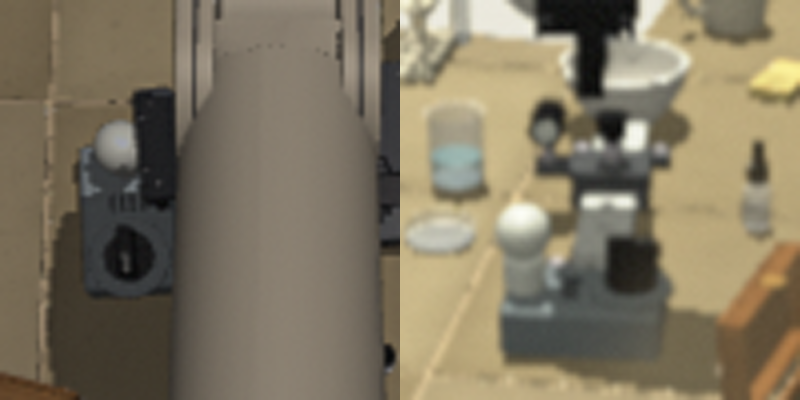

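The bar at (128,252) now lies along the lamp's axis. Next I'll go to the plunger.

```bash
python3 -m creep '[[[0.2,0,-0.3,0,0,0,-0.01],[0.2,0,-0.6,0,0,0,-0.01],[0.2,0,-0.71,0,0,0,-0.01],[0.2,0,-0.71,-0.2,0,0,-0.01],[0.2,0,-0.71,-0.3,0,0,-0.01],[0.2,0,-0.71,-0.3,0,0,-0.01]]]'
python3 - <<'E'
from h import *
snap('side','s3');s=env.sense();print(s['tool_pos'])
cv2.imwrite('pics/c5.png',cv2.resize(cv2.imread('pics/s3.png')[160:240,210:290],(560,560),interpolation=2))
E
```

```text
t: 6.5
tool_pos: [0.6101, -0.082, 0.1259]
ee_rot: [[-0.995, -0.101, -0.004], [-0.101, 0.995, 0.001], [0.004, 0.001, -1.0]]
force: [-0.2, -0.8, -0.2]
finger_gap: 0.0526
grip_force: 0.0
[ 0.61084688 -0.08234189  0.12723613]
```

View pics/c5.png

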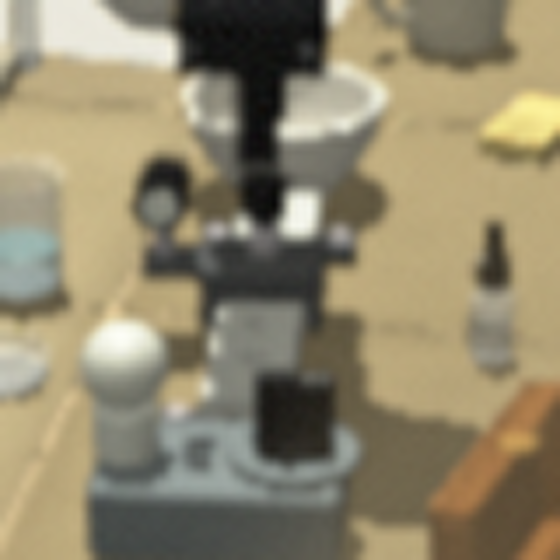

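The near finger at (262,180) lines up with the knob's column (264). I'll descend and grip.

```bash
python3 -m creep '[[[0.2,0,-0.025,-0.15,0,0,0],[0.2,0,-0.025,-0.3,0,0,0],[0.2,0,-0.025,-0.4,0,0,0],[0.2,0,-0.025,-0.49,0,0,0],[0.2,0,-0.025,-0.49,0,0,0]]]'
python3 -m creep '[[[-0.3,0,0,0,0,0,0],[-0.5,0,0,0,0,0,0],[-1,0,0,0,0,0,0],[-1,0,0,0,0,0,0],[-1,0,0,0,0,0,0],[-1,0,0,0,0,0,0]]]' 30
```

```text
t: 7.05
tool_pos: [0.6107, -0.0865, 0.0681]
ee_rot: [[-0.995, -0.1, -0.002], [-0.1, 0.995, 0.0], [0.002, 0.0, -1.0]]
force: [0.5, 0.7, -0.5]
finger_gap: 0.0523
grip_force: 0.0
t: 7.65
tool_pos: [0.6116, -0.0869, 0.0696]
ee_rot: [[-0.995, -0.099, 0.001], [-0.099, 0.995, 0.0], [-0.001, 0.0, -1.0]]
force: [-0.7, -0.3, 2.4]
finger_gap: 0.0256
grip_force: 29.6
```

```bash
python3 -m creep '[[[-1,0,0,0.04,0,0,0],[-1,0,0,0.08,0,0,0],[-1,0,0,0.13,0,0,0],[-1,0,0,0.13,0,0,0],[-1,0,0,0.13,0,0,0]]]'
```

```text
t: 8.15
tool_pos: [0.6115, -0.0869, 0.0846]
ee_rot: [[-0.995, -0.099, 0.0], [-0.099, 0.995, 0.0], [-0.0, 0.0, -1.0]]
force: [6.5, -0.0, -7.6]
finger_gap: 0.0253
grip_force: 29.5
```

The lift is 15 mm with about 7 N of spring force, so the pin is clear. I'll slide 40 mm along the rail.

```bash
python3 -m creep '[[[-1,0.008,-0.08,0,0,0,0],[-1,0.015,-0.16,0,0,0,0],[-1,0.022,-0.24,0,0,0,0],[-1,0.03,-0.332,0,0,0,0],[-1,0.03,-0.332,0,0,0,0],[-1,0.03,-0.332,0,0,0,0]]]'
```

```text
t: 8.75
tool_pos: [0.6152, -0.1275, 0.0845]
ee_rot: [[-0.995, -0.098, 0.0], [-0.098, 0.995, -0.0], [-0.0, -0.0, -1.0]]
force: [5.5, -1.1, -7.6]
finger_gap: 0.0255
grip_force: 29.5
```

```bash
python3 -m creep '[[[-1,0,0.003,-0.05,0,0,0],[-1,0,0.003,-0.1,0,0,0],[-1,0,0.003,-0.13,0,0,0],[-1,0,0.003,-0.13,0,0,0],[-1,0,0.003,-0.13,0,0,0]]]'
```

```text
t: 9.25
tool_pos: [0.6152, -0.1265, 0.0695]
ee_rot: [[-0.995, -0.099, 0.0], [-0.099, 0.995, 0.0], [-0.0, 0.0, -1.0]]
force: [2.2, 0.1, 1.9]
finger_gap: 0.0252
grip_force: 30.5
```

```bash
python3 -m creep '[[[-1,0,0,-0.01,0,0,0],[-1,0,0,-0.015,0,0,0],[-1,0,0,-0.015,0,0,0],[-1,0,0,-0.015,0,0,0]]]'
python3 - <<'E'
from h import *
snap('side','s4');snap('top','t4')
b=cv2.resize(cv2.imread('pics/s4.png')[160:240,210:290],(400,400),interpolation=2)
a=cv2.resize(cv2.imread('pics/t4.png')[150:230,195:275],(400,400),interpolation=2)
cv2.imwrite('pics/c6.png',np.hstack([a,b]))
E
```

```text
t: 9.65
tool_pos: [0.6154, -0.1267, 0.0693]
ee_rot: [[-0.995, -0.099, 0.001], [-0.099, 0.995, 0.0], [-0.001, 0.0, -1.0]]
force: [-5.1, 0.8, 16.4]
finger_gap: 0.0256
grip_force: 30.7
```

View pics/c6.png

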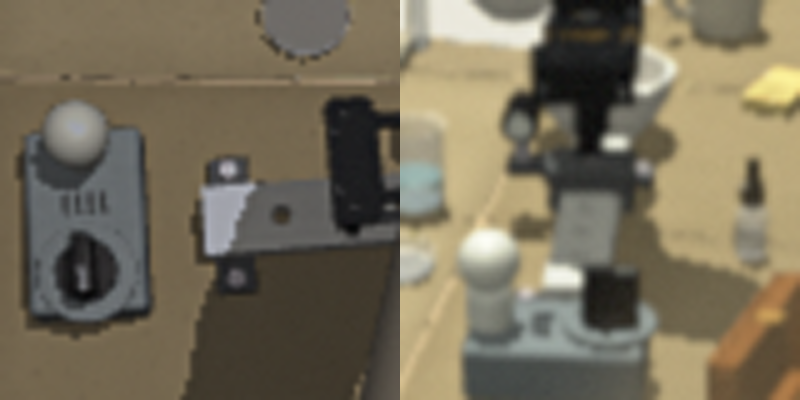

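The dimmer bar at (82,265) lies along the lamp's axis. The carriage has moved along the rail, and the plunger meets a firm stop at its original seated height (z 0.0695 at first grip, 0.0693 now, 16 N), so the pin is down and the knob is held.

```bash
python3 -c "
from plant import env
print(env.hand_in())"
```

```text
the job is handed in; nothing more can be done
None
```

I handed the job in at about 10 s of the 51 s: the dimmer is at its off stop, the carriage is about 40 mm farther from the lamp with the pin down in the next hole, and the gripper still holds the plunger knob at about 30 N; the judge's verdict was not shown.

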